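Wedge the rocking welder

TASK

The small welding machine on the bench rocks because one of its four feet is too short. Without gripping or lifting anything, line the wooden wedge up with the short foot and push it under, thin end first, until the foot bears firmly on it, without jacking the machine up out of level or shoving it along the bench. Then press down on top of the machine's case at the corner above that foot to check that it no longer rocks, take your hand away, and leave the other things alone.

Things in the scene. Friction and masses are not known exactly. Their poses are not given: they have to be found in the camera images.
- welder: Small loose welding machine, 3 kg: dark purple case 220 (x) x 116 (y) mm, from 40 to 165 mm above the bench, black front panel at +x, handle along the middle of its top (x -98 to +38 mm, 38 mm high). Two cross bars along y (x = +-80 mm, 220 long, 22 wide, 25 to 40 mm up) carry 28 mm square rubber feet at y = +-95 mm. Origin: bench level, under the case's middle. Level on its three good feet.
- short_foot (a point): Centre of the underside of the short rubber foot, 28 x 28 mm, at x = +80, y = +95 mm of the welder: 8 mm above the bench while the machine is level (the others touch it; pressed here, the machine tips 0.065 rad). The wedge goes under it from the welder's +y side, towards its -y, and meets the foot's outer lower edge, 14 mm from this point.
- corner (a point): The place to press: on the top face of the welder's case near the corner above the short foot (x = +85, y = +38 mm of the welder, 165 mm above the bench).
- wedge: Loose plain wooden wedge, 110 (x) x 50 (y) mm, 60 g. Origin: centre of its flat underside; +x to the thin end (2.5 mm thick, x = +55), upright thick end 20 mm high at x = -55, even slope, 8 mm thick 35 mm from the thin end. Starts beside the foot, thin end roughly towards it. Bearing, it takes 5 to 12 N to push; each further 6 mm lifts the foot 1 mm. Stays where left; balances about x = -14 mm.
- spray_can: Bystander: grey spray can, 60 mm across, 160 mm high, upright; origin at the centre of its underside.
- hammer: Bystander: hammer 240 mm long lying on the bench along its x axis; origin on the bench under it.
- magnet_square: Bystander: flat dark steel triangular welding square, about 100 x 100 mm, 16 mm high; origin at the centre of its underside.
Mind the look-alikes: they are no part of the job. Leave any green or turquoise look-alike of the wedge alone.

How it is judged:
On the way, in this order (a step that is already met when the one before it is completed fails the run):
1. the wedge is under the short foot and the foot bears on it, the machine level (contact force between wedge and welder_c0 above 1.5 N and y of short_foot in the frame of wedge between -0.022 and 0.022 m and angle between welder's own z axis and vertical below 0.03 rad), for 0.3 s.
2. the fingers press on the case top at the corner above that foot, and the machine stays level on the wedge (contact force between the fingers and welder_c1 above 4 N and horizontal distance between the grasp point and corner below 0.05 m and height (world z) of the grasp point above 0.16 m and contact force between wedge and welder_c0 above 1.5 N and angle between welder's own z axis and vertical below 0.03 rad), for 0.3 s.
At the end, for the whole second after the job is handed in: The short foot bears on the wedge with more than 1 N, within 22 mm of the wedge's centre line; the machine is within 0.03 rad of level and within 30 mm of where it stood; the wedge lies flat on the bench; all at rest (contact force between wedge and welder_c0 above 1 N and y of short_foot in the frame of wedge between -0.022 and 0.022 m and angle between welder's own z axis and vertical below 0.03 rad and angle between wedge's own z axis and vertical below 0.05 rad and height (world z) of wedge below 0.006 m and distance of welder from where it was at the start of the episode below 0.03 m and linear speed of each of welder, wedge below 0.01 m/s); the robot touches nothing.
It fails at once if the wedge is gripped between the fingers (over 30 N on it; pushing needs far less) (contact force between the fingers and wedge above 30 N).
It fails at once if the wedge is lifted or tipped up off the bench (height (world z) of wedge above 0.015 m or angle between wedge's own z axis and vertical above 0.35 rad).
It fails at once if the machine is lifted, tipped or shoved more than 30 mm along the bench (height (world z) of welder above 0.015 m or angle between welder's own z axis and vertical above 0.12 rad or distance of welder from where it was at the start of the episode above 0.03 m).
It fails at once if a bystander is moved by more than 20 mm (distance of any of spray_can, hammer, magnet_square from where it was at the start of the episode above 0.02 m).
It also fails if it takes over 70 s, if anything falls off the work surface, if the arm or the gripper's body presses on something with over 40 N, if the wrist force passes 120 N, or if a joint passes its speed limit or range.

ROBOT

A 6-joint arm with a two-finger parallel gripper is mounted at the origin on the work surface. World frame = base frame: x ahead of the robot, y to its left, z up, the work surface at z = 0. Lengths are in m, angles in rad, forces in N, time in s.
With the tool pointing down it reaches from about 0.35 to 0.775 m from the base axis. Payload 5.5 kg.
Tool frame: the origin (TCP) lies between the finger pads; the fingertips stand 8 mm ahead of it and the grasp point (between the pads) lies 11 mm behind it; z points along the fingers, y is the line along which they close (so a half turn about z gives the same grasp; the last joint's range is limited). The gripper opens to 85 mm and grips with 20 to 120 N. Pads are 22 mm wide; open, the fingers measure 114 mm over their backs; the gripper's body (76 mm by 85 mm) begins 54 mm behind the grasp point. The pads swing forward as they close: fully open they stand 13 mm farther back than shut.
Start: joints at [-1.383, 0.313, 0.046, 1.304, 0, 1.431], TCP at [0.185, -0.544, 0.239] pointing down, gripper open.
Joint ranges: [-2.76, 2.76], [-0.86, 1.69], [-1.03, 1.26], [-2.2, 2.34], [-1.47, 1.5], [-3.14, 3.14]. Speed limits (rad/s): [2.57, 2.57, 3.14, 3.14, 3.14, 3.14].

INTERFACE

Orientations are given as a unit quaternion [w, x, y, z].
In Python, from workcell import status, vision, job gives the robot as it stands. The module is installed in compiled form; this text tells all that it offers.
- The arm moves only by the tool apply_moves, never from a script. Its argument "moves" is one flat list of numbers, 6 for each row, row after row: the shift along the world's x, y, z in units of 25 mm (1.0 is 25 mm), then the turn, a rotation vector about the world's x, y, z in rad. In form: [x, y, z, rx, ry, rz, x, y, z, rx, ry, rz, ...]. A call has 1 to 20 rows; each row is the pose to reach, as a shift and turn from the pose commanded when the call began; what a row does not reach only later rows make up. A row lasts 1/12 s, in which the tool goes at most 41.7 mm and 7.16 degrees, less where a joint would pass 70% of its speed; a pose out of reach is approached as far as the arm can. A call with a gripper value outside its range is refused whole. "claw" is the opening in per cent of the stroke, from 0 (shut) to 100 (fully open), set as the call begins (left out, the last holds). The fingers move at their own pace and stop on an object; "newtons" is the grip in N (left out, the last holds). Time passes only in rows, so rows that repeat a pose let the fingers close. It gives the time, the measured TCP pose, the force, the opening and the grip force at its end, in the units of the state.
- status.get_state(): the state, without advancing time (a new reading comes with each control period).
- vision.read_camera(name): name is "side" or "top"; returns a dict with "image" (400x640x3 uint8, blue, green, red), "camera_matrix" (3x3 intrinsics, pixels), "camera_from_world" (4x4, takes a point from world to camera coordinates). Camera axes: x right, y down, z forward; pixel columns grow to the right and rows downward; lengths in m; the calibration is good to about 2 mm. A picture is of the moment at which its call begins. There is no depth.
- job.hand_in(): hands the job in; it is judged then, once.
The state is a dict: "clock": time; "joint_pos": joint angles; "qvel": joint speeds; "tau": joint torques, N m; "tcp_pos": TCP position; "orientation": TCP orientation; "wrist_force": force on the tool from outside, world axes, zero at the start; "ft_torque": the same for the moment, N m; "finger_gap": finger opening in m; "grip_force": force on a finger pad.
Only numpy, scipy, OpenCV 4.12 (cv2) and the standard library are available. Lean on these libraries where they do the work, as an engineer would, in place of code of your own. Each camera call takes 0.05 s, during which the arm holds its last target. There are 200 camera calls.

## Working session

There is one attempt and no reset: what is moved stays moved. The work goes in short steps, Python scripts to look and compute and a tool call to move; the robot and the scene stay as the last step left them, time stands still between calls to the robot, and variables do not carry over. Pictures are saved under pics/ and viewed, at most 10 in all, crops included, and the job is handed in when it is done.

Besides the shell and the picture viewer there is one more tool, called after "Call:" as name(argument=value, ...) on one line, values as JSON. apply_moves: Moves the arm, as the interface text tells. Its arguments: {"type":"object","properties":{"moves":{"type":"array","items":{"type":"number"}},"claw":{"type":"number"},"newtons":{"type":"number"}},"required":["moves"]}

```bash
mkdir -p pics
cat > h.py <<'E'
import numpy as np, cv2
from workcell import status, vision, job
def cam(n,save=None):
    d=vision.read_camera(n)
    if save: cv2.imwrite('pics/'+save,d['image'])
    return d['image'],np.array(d['camera_matrix']),np.array(d['camera_from_world'])
def proj(K,T,p):
    p=np.atleast_2d(p); c=(T[:3,:3]@p.T).T+T[:3,3]; u=(K@c.T).T; return u[:,:2]/u[:,2:]
def back(K,T,uv,z):
    r=T[:3,:3].T@np.linalg.inv(K)@np.array([uv[0],uv[1],1.]); o=-T[:3,:3].T@T[:3,3]
    return o+r*(z-o[2])/r[2]
E
python3 - <<'E'
from h import *
for n in('top','side'):
    im,K,T=cam(n,n+'0.png'); print(n,K.round(1).tolist(),T.round(3).tolist())
s=status.get_state();print(s['tcp_pos'],s['orientation'],s['clock'],s['finger_gap'])
E
```

```text
top [[517.8, 0.0, 320.7], [0.0, 517.8, 207.4], [0.0, 0.0, 1.0]] [[0.006, -1.0, -0.003, 0.054], [-0.99, -0.006, -0.142, 0.536], [0.142, 0.004, -0.99, 1.328], [0.0, 0.0, 0.0, 1.0]]
side [[492.3, 0.0, 313.8], [0.0, 492.3, 197.5], [0.0, 0.0, 1.0]] [[-0.91, -0.415, -0.0, 0.498], [-0.319, 0.7, -0.639, 0.213], [0.265, -0.581, -0.77, 1.319], [0.0, 0.0, 0.0, 1.0]]
[ 0.18501349 -0.54394424  0.23850432] [-8.20063432e-04  9.86600708e-01  1.63151370e-01 -2.21505845e-05] 0.1 0.08563237622084066
```

View pics/top0.png

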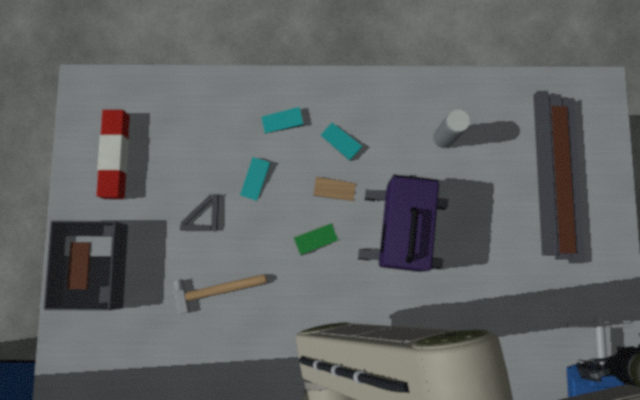

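View pics/side0.png

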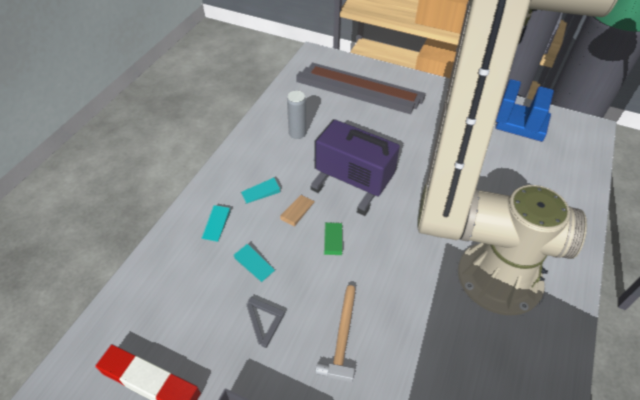

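Candidates in the top view:
- **Turquoise:** (283,120), (342,141) and (255,178).
- **Green:** (316,239).
- **Wooden:** (335,188).

The wooden one fits the description: it is plain wood, and it lies beside the upper-left foot at (373,195). The handle is offset towards the bottom of the image, so welder +x points up and +y points left. I'll confirm this in a crop.

Run:
```python
from h import *
a=cv2.imread('pics/top0.png')[165:275,300:455]; b=cv2.imread('pics/side0.png')[110:235,270:405]
a=cv2.resize(a,(400*155//110*1,400),interpolation=cv2.INTER_CUBIC)
cv2.imwrite('pics/crop1.png',cv2.resize(cv2.imread('pics/top0.png')[165:275,300:455],(775,550),interpolation=cv2.INTER_CUBIC))
im=cv2.imread('pics/top0.png');_,K,T=cam('top')
hsv=cv2.cvtColor(im,cv2.COLOR_BGR2HSV)
m=((hsv[...,0]>5)&(hsv[...,0]<22)&(hsv[...,1]>70)&(hsv[...,2]>80)).astype(np.uint8); m[:170]=0;m[210:]=0;m[:,:300]=0;m[:,370:]=0
c=max(cv2.findContours(m,0,2)[0],key=cv2.contourArea); r=cv2.minAreaRect(c); print(r, cv2.boxPoints(r).tolist())
for p in cv2.boxPoints(r): print(p,back(K,T,p,0.01))
# case top
m=((hsv[...,0]>120)&(hsv[...,0]<155)&(hsv[...,1]>60)).astype(np.uint8);m[:,:350]=0;m[:,460:]=0
c=max(cv2.findContours(m,0,2)[0],key=cv2.contourArea); r=cv2.minAreaRect(c); print(r)
m=((hsv[...,2]<75)).astype(np.uint8)
for uv in [(366,191),(366,200),(379,195),(359,249),(359,259),(447,203),(442,263)]: print(uv,back(K,T,uv,0.04))
```

```text
((334.44744873046875, 188.51712036132812), (39.40911102294922, 17.701961517333984), 8.530765533447266) [[313.64794921875, 194.34718322753906], [316.27386474609375, 176.84107971191406], [355.2469482421875, 182.6870574951172], [352.62103271484375, 200.1931610107422]]
[313.64795 194.34718] [0.57564637 0.07657563 0.01      ]
[316.27386 176.84108] [0.62393139 0.06983926 0.01      ]
[355.24695 182.68706] [ 0.6083734  -0.03601292  0.01      ]
[352.62103 200.19316] [ 0.56025505 -0.02877586  0.01      ]
((409.13323974609375, 223.06227111816406), (53.724342346191406, 92.27600860595703), 5.617579936981201)
(366, 191) [ 0.58035259 -0.06250779  0.04      ]
(366, 200) [ 0.5562289  -0.06236146  0.04      ]
(379, 195) [ 0.56981559 -0.09680868  0.04      ]
(359, 249) [ 0.42686599 -0.04334429  0.04      ]
(359, 259) [ 0.40091322 -0.04323675  0.04      ]
(447, 203) [ 0.5494663  -0.27586573  0.04      ]
(442, 263) [ 0.39192038 -0.25845133  0.04      ]
```

View pics/crop1.png

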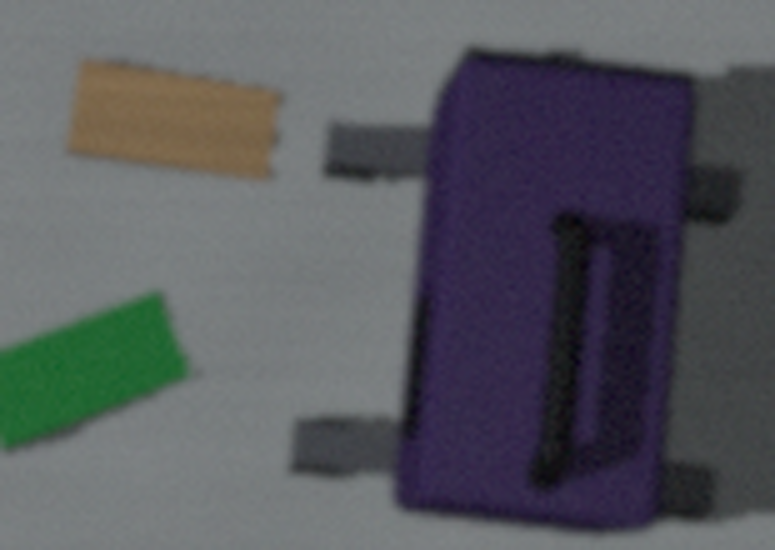

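The crop shows the wooden wedge at about (335,189) with its thin, lighter end on the right. The short foot's bar end is at about (366,194), and the handle is towards −x, which confirms the identification. From these I get:
- **Foot:** about (0.572, −0.076), with the welder's yaw at about −6.7°.
- **Wedge:** about (0.592, 0.021), already within 2° of the push direction.

I'll push its thick end with both half-closed fingers.

Call:
apply_moves(moves=[0,0,2,0,0,0.1,0,0,2.4,0,0,0.1,16.8,26.4,2.4,0,0,1.1,16.8,26.4,2.4,0,0,1.1,16.8,26.4,2.4,0,0,1.1,16.8,26.4,2.4,0,0,1.1,16.8,26.4,2.4,0,0,1.1,16.8,26.4,2.4,0,0,1.1,16.8,26.4,2.4,0,0,1.1,16.8,26.4,2.4,0,0,1.1,16.8,26.4,2.4,0,0,1.1,16.8,26.4,2.4,0,0,1.1,16.8,26.4,2.4,0,0,1.1,16.8,26.4,2.4,0,0,1.1,16.8,26.4,2.4,0,0,1.1,16.8,26.4,2.4,0,0,1.1,16.8,26.4,2.4,0,0,1.1,16.8,26.4,2.4,0,0,1.1,16.8,26.4,2.4,0,0,1.1,16.8,26.4,2.4,0,0,1.1], claw=23, newtons=20)

```text
clock: 1.82
tcp_pos: [0.5883, 0.0905, 0.299]
orientation: [-0.0, 0.756, 0.655, -0.0]
wrist_force: [1.0, -0.7, -0.1]
finger_gap: 0.0195
grip_force: 0.0
```

Call:
apply_moves(moves=[0,0,0,0,0,0,0,0,0,0,0,0,0,0,0,0,0,0])

```text
clock: 2.07
tcp_pos: [0.5874, 0.0886, 0.2986]
orientation: [-0.0, 0.756, 0.655, -0.001]
wrist_force: [-0.5, 0.0, -0.1]
finger_gap: 0.0198
grip_force: 0.0
```

Call:
apply_moves(moves=[0.66,1.1,0,0,0,0,0.66,1.1,-1.5,0,0,0,0.66,1.1,-3,0,0,0,0.66,1.1,-4.5,0,0,0,0.66,1.1,-6,0,0,0,0.66,1.1,-7.5,0,0,0,0.66,1.1,-9,0,0,0,0.66,1.1,-10,0,0,0,0.66,1.1,-10.8,0,0,0,0.66,1.1,-11.3,0,0,0,0.66,1.1,-11.3,0,0,0,0.66,1.1,-11.3,0,0,0])

```text
clock: 3.07
tcp_pos: [0.6034, 0.1144, 0.0168]
orientation: [-0.0, 0.756, 0.654, -0.001]
wrist_force: [0.0, 0.2, 0.1]
finger_gap: 0.0199
grip_force: 0.0
```

Run:
```python
from h import *
im,K,T=cam('top');a=im[150:240,290:400];im2,K2,T2=cam('side');b=im2[150:240,260:370]
cv2.imwrite('pics/c2.png',cv2.resize(np.hstack([a,b]),(800,327),interpolation=cv2.INTER_CUBIC))
print(status.get_state()['tcp_pos'],status.get_state()['wrist_force'])
```

```text
[0.60517138 0.11502325 0.0184727 ] [-0.07690638  0.05934431  1.04309538]
```

View pics/c2.png

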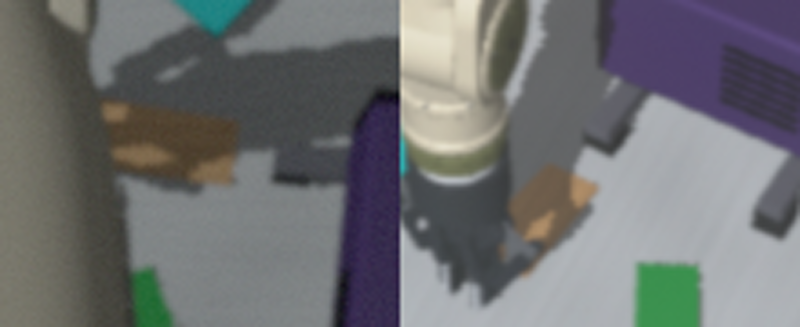

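The top half of the crop shows the wedge's thin end at crop x≈236, spanning crop y 120–183, facing the foot at crop (282,165). The fingers are behind the thick end. I'll push slowly to just short of bearing.

Call:
apply_moves(moves=[0,0,-0.2,0,0,0,-0.06,-0.4,-0.22,0,0,0,-0.1,-0.8,-0.22,0,0,0,-0.14,-1.1,-0.22,0,0,0,-0.2,-1.3,-0.22,0,0,0,-0.26,-1.5,-0.22,0,0,0,-0.32,-1.7,-0.22,0,0,0,-0.38,-1.9,-0.22,0,0,0,-0.44,-2.1,-0.22,0,0,0,-0.5,-2.3,-0.22,0,0,0,-0.56,-2.5,-0.22,0,0,0,-0.62,-2.7,-0.22,0,0,0,-0.68,-2.9,-0.22,0,0,0,-0.74,-3.1,-0.22,0,0,0,-0.74,-3.1,-0.22,0,0,0])

```text
clock: 4.42
tcp_pos: [0.5853, 0.0373, 0.0112]
orientation: [0.0, 0.756, 0.654, -0.0]
wrist_force: [-0.2, 0.6, 0.5]
finger_gap: 0.0197
grip_force: 0.0
```

Run:
```python
from h import *
im,K,T=cam('top');a=im[150:240,290:400];im2,K2,T2=cam('side');b=im2[140:230,270:380]
cv2.imwrite('pics/c3.png',cv2.resize(np.hstack([a,b]),(800,327),interpolation=cv2.INTER_CUBIC))
print(status.get_state()['tcp_pos'],status.get_state()['wrist_force'])
```

```text
[0.58562226 0.03799492 0.01124222] [-0.24324776 -0.23073913  0.6200233 ]
```

View pics/c3.png

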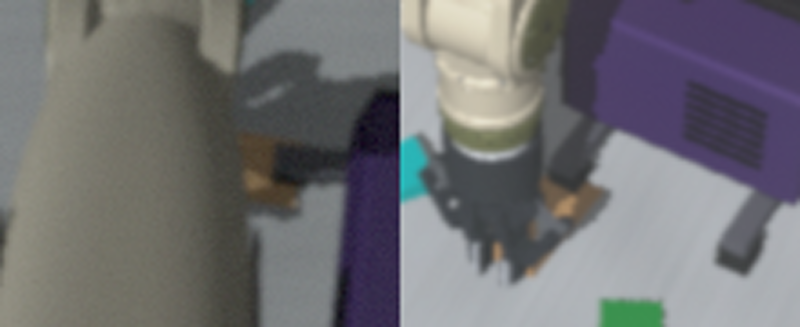

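The wedge (crop x 245–297, y 137–207) is entering under the foot (crop y 148–180, raised by parallax) and is well centred. I'll carry on in small steps and watch the force.

Call:
apply_moves(moves=[-0.01,-0.1,0,0,0,0,-0.02,-0.2,0,0,0,0,-0.03,-0.3,0,0,0,0,-0.05,-0.4,0,0,0,0,-0.05,-0.4,0,0,0,0])

```text
clock: 4.93
tcp_pos: [0.5845, 0.0278, 0.0113]
orientation: [0.0, 0.756, 0.655, -0.0]
wrist_force: [0.8, 0.3, -0.0]
finger_gap: 0.0198
grip_force: 0.0
```

Call:
apply_moves(moves=[-0.01,-0.08,0,0,0,0,-0.02,-0.16,0,0,0,0,-0.02,-0.16,0,0,0,0])

```text
clock: 5.18
tcp_pos: [0.584, 0.024, 0.0113]
orientation: [0.0, 0.756, 0.655, -0.0]
wrist_force: [0.2, -0.3, 0.1]
finger_gap: 0.0198
grip_force: 0.0
```

Call:
apply_moves(moves=[-0.01,-0.08,0,0,0,0,-0.02,-0.16,0,0,0,0,-0.02,-0.16,0,0,0,0])

```text
clock: 5.43
tcp_pos: [0.5837, 0.0221, 0.0114]
orientation: [-0.001, 0.755, 0.655, 0.002]
wrist_force: [1.4, 6.7, 0.4]
finger_gap: 0.0197
grip_force: 3.5
```

Call:
apply_moves(moves=[-0.01,-0.06,0,0,0,0,-0.01,-0.12,0,0,0,0,-0.01,-0.12,0,0,0,0])

```text
clock: 5.68
tcp_pos: [0.5837, 0.0203, 0.0114]
orientation: [-0.002, 0.755, 0.656, 0.003]
wrist_force: [2.2, 10.7, -0.4]
finger_gap: 0.0198
grip_force: 5.4
```

Call:
apply_moves(moves=[0,-0.06,0,0,0,0,-0.01,-0.12,0,0,0,0,-0.01,-0.12,0,0,0,0,-0.01,-0.12,0,0,0,0])

```text
clock: 6.02
tcp_pos: [0.5838, 0.0172, 0.0114]
orientation: [-0.002, 0.755, 0.656, 0.003]
wrist_force: [1.9, 9.8, -1.0]
finger_gap: 0.0192
grip_force: 5.1
```

Run:
```python
from h import *
im,K,T=cam('top')
hsv=cv2.cvtColor(im,cv2.COLOR_BGR2HSV); o=cv2.imread('pics/top0.png')
s0,s1=cv2.imread('pics/side0.png'),cam('side','side4.png')[0]
f=lambda i:cv2.GaussianBlur(cv2.cvtColor(i,cv2.COLOR_BGR2GRAY).astype(np.float32),(0,0),1)
w=cv2.createHanningWindow((50,40),5)
print('top',cv2.phaseCorrelate(f(o)[222:262,395:445],f(im)[222:262,395:445],w))
print('side',cv2.phaseCorrelate(f(s0)[120:160,335:385],f(s1)[120:160,335:385],w), cv2.phaseCorrelate(f(s0)[185:225,340:390],f(s1)[185:225,340:390],w))
st=status.get_state();print(st['tcp_pos'],st['wrist_force'])
```

```text
top ((0.8181966394476312, -0.31973154344338894), 0.9049889960289002)
side ((0.5184769024202254, -0.3966450885256627), 0.9700561518669129) ((-0.2207895195314542, -0.43883703626550385), 1.03775728225708)
[0.58375926 0.01718081 0.011398  ] [ 2.70944415 10.37324138 -0.7796204 ]
```

The wedge bears with a push force of about 10 N, and the machine has barely moved (under 1 px at the feet). Next I'll back off, go up, shut the fingers and hover over the corner.

Call:
apply_moves(moves=[0.02,0.2,0,0,0,0,0.1,0.8,0,0,0,0,0.2,1.6,0,0,0,0,0.2,1.6,0.5,0,0,0,0.2,1.6,2,0,0,0,0.2,1.6,3.5,0,0,0,0.2,1.6,5,0,0,0,0.2,1.6,6.5,0,0,0,0.2,1.6,8,0,0,0,0.2,1.6,9,0,0,0,0.2,1.6,9,0,0,0])

```text
clock: 7.03
tcp_pos: [0.5908, 0.054, 0.2433]
orientation: [0.004, 0.756, 0.655, 0.004]
wrist_force: [1.0, -0.3, 1.1]
finger_gap: 0.0195
grip_force: 0.0
```

Run:
```python
from h import *
im,K,T=cam('top');s,K2,T2=cam('side')
a=im[160:250,330:450];b=s[140:230,270:390]
cv2.imwrite('pics/c4.png',cv2.resize(np.hstack([a,b]),(800,300),interpolation=cv2.INTER_CUBIC))
print(status.get_state()['tcp_pos'],status.get_state()['wrist_force'])
print(proj(K,T,[[.570,-.133,.165]]),proj(K2,T2,[[.570,-.133,.165]]))
```

```text
[0.58872435 0.05405873 0.23760212] [ 0.39506272 -0.07202122 -0.19169006]
[[399.67090331 186.3850696 ]] [[325.67596014 139.61430548]]
```

View pics/c4.png

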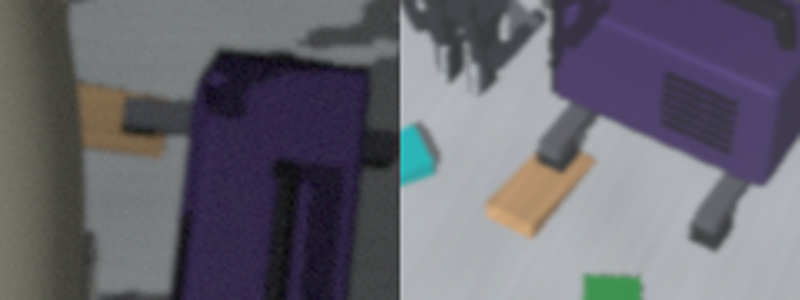

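The wedge sits centred under the foot: thin end at about crop (165,135) in the top view, and under the foot at (560,150) in the side view. Now I'll go above the corner with the fingers shut.

Call:
apply_moves(moves=[-0.15,-1.5,0,0,0,0,-0.3,-3,0,0,0,0,-0.45,-4.5,0,0,0,0,-0.6,-6,0,0,0,0,-0.75,-7.5,0,0,0,0,-0.75,-7.5,-0.7,0,0,0,-0.75,-7.5,-1.4,0,0,0,-0.75,-7.5,-1.9,0,0,0,-0.75,-7.5,-1.9,0,0,0,-0.75,-7.5,-1.9,0,0,0], claw=0)

```text
clock: 7.97
tcp_pos: [0.5677, -0.1328, 0.1865]
orientation: [-0.002, 0.756, 0.655, -0.001]
wrist_force: [0.1, -0.2, -0.6]
finger_gap: -0.0
grip_force: 0.0
```

Call:
apply_moves(moves=[0,0,-0.15,0,0,0,0,0,-0.3,0,0,0,0,0,-0.45,0,0,0,0,0,-0.6,0,0,0,0,0,-0.6,0,0,0])

```text
clock: 8.38
tcp_pos: [0.5692, -0.133, 0.1733]
orientation: [-0.0, 0.756, 0.655, -0.0]
wrist_force: [-0.1, 0.1, 0.2]
finger_gap: -0.0003
grip_force: 0.0
```

Call:
apply_moves(moves=[0,0,-0.04,0,0,0,0,0,-0.08,0,0,0,0,0,-0.08,0,0,0])

```text
clock: 8.63
tcp_pos: [0.5694, -0.1331, 0.1731]
orientation: [0.001, 0.756, 0.655, 0.0]
wrist_force: [-2.5, 2.0, 5.6]
finger_gap: 0.0001
grip_force: 2.9
```

Call:
apply_moves(moves=[0,0,-0.03,0,0,0,0,0,-0.06,0,0,0,0,0,-0.06,0,0,0])

```text
clock: 8.88
tcp_pos: [0.5694, -0.1331, 0.173]
orientation: [0.001, 0.756, 0.655, 0.001]
wrist_force: [-4.4, 2.5, 13.6]
finger_gap: 0.0001
grip_force: 6.6
```

It takes 13.6 N with no give. I'll hold, then lift clear.

Call:
apply_moves(moves=[0,0,0,0,0,0,0,0,0,0,0,0,0,0,0,0,0,0,0,0,0,0,0,0,0,0,0,0,0,0,0,0,0,0,0,0])

```text
clock: 9.38
tcp_pos: [0.5694, -0.1331, 0.173]
orientation: [0.001, 0.756, 0.655, 0.001]
wrist_force: [-4.3, 2.6, 12.8]
finger_gap: -0.0002
grip_force: 6.6
```

Call:
apply_moves(moves=[0,0,0.2,0,0,0,0,0,0.5,0,0,0,0,0,1.5,0,0,0,0,0,2.5,0,0,0,0,0,4,0,0,0,0,1.5,4,0,0,0,0,3,4,0,0,0,0,4.5,4,0,0,0,0,4.5,4,0,0,0,0,4.5,4,0,0,0])

```text
clock: 10.22
tcp_pos: [0.5693, -0.0189, 0.2708]
orientation: [0.0, 0.755, 0.656, 0.0]
wrist_force: [-0.3, -0.3, 0.4]
finger_gap: -0.0
grip_force: 0.0
```

Run:
```python
from h import *
im,K,T=cam('top');s,K2,T2=cam('side')
a=im[160:250,330:450];b=s[140:230,270:390]
cv2.imwrite('pics/c5.png',cv2.resize(np.hstack([a,b]),(800,300),interpolation=cv2.INTER_CUBIC))
st=status.get_state();print(st['clock'],st['tcp_pos'],st['wrist_force'])
```

```text
10.3167 [ 0.56943007 -0.02094019  0.27044712] [ 1.13525211 -0.45022832 -0.40433817]
```

View pics/c5.png

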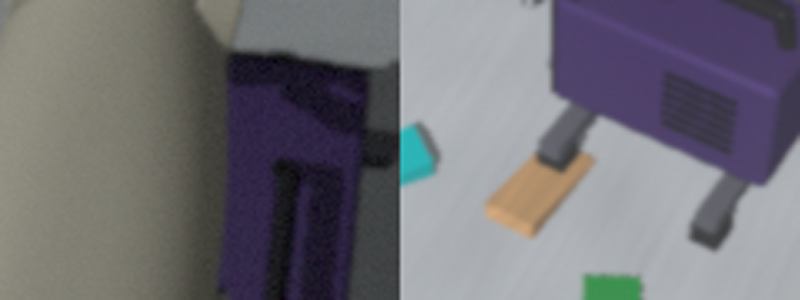

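The side crop is unchanged: the wedge is flat under the foot at (560,150), and the arm is clear of everything. Handing in.

```bash
python3 -c "
from workcell import job
print(job.hand_in())"
```

```text
the job is handed in; nothing more can be done
None
```

I pushed the wedge under the short foot until it bore (about 10 N), pressed the corner with about 13 N without it giving, took the arm clear and handed the job in; no verdict came back.

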